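# Clamp a block under the ratchet hold-down press

### The arm

A 6-joint arm with a two-finger parallel gripper is mounted at the origin on the work surface. World frame = base frame: x ahead of the robot, y to its left, z up, the work surface at z = 0. Lengths are in m, angles in degrees, forces in N, time in s.
With the tool pointing down it reaches from about 0.4 to 0.825 m from the base axis. Payload 7 kg.
Tool frame: the origin (TCP) lies at the very end of the fingers, on their centre line; the grasp point (between the pads) lies hold_point_z behind it (hold_point_z is the distance from the TCP to the grasp point, in m); z points along the fingers, y is the direction in which the jaws open and shut (so a half turn about z gives the same grasp; the last joint's range is limited). The gripper opens to 88 mm and grips with 3 to 60 N. Pads are 19 mm wide; open, the fingers measure 130 mm over their backs; the gripper's body (78 mm by 193 mm) begins 47 mm behind the grasp point.
Start: joints at [-58.608, 20.546, 0.682, 0, -70.136, -16.507], TCP at [0.173, -0.652, 0.227] pointing down, gripper open.
Joint ranges: [-176.03, 176.03], [-82.01, 121.73], [-58.28, 71.71], [-173.87, 95.51], [-174.79, -0.11], [-173.66, 173.66]. Speed limits (degrees/s): [136.94, 136.94, 172.46, 180, 180, 180].

### API

Orientations are given as [roll, pitch, yaw] about the fixed x, y, z axes, in that order (R = Rz(yaw) Ry(pitch) Rx(roll)).
In Python, from plant import get_obs, snapshot, close_job, hold_point_z gives the robot as it stands. The module is installed in compiled form; this text tells all that it offers.
- The arm moves only by the tool jog_arm, never from a script. Its argument "commands" is a list of rows, each a list of 4 numbers: the shift along the world's x, y, z in mm, then the turn about the world's z in degrees. In form: [[x, y, z, turn], ...]. A call has exactly 10 rows; each row shifts and turns the commanded pose from where the row before left it; what a row does not reach is not made up. A row lasts 1/12 s, in which the tool goes at most 41.7 mm and 7.16 degrees, less where a joint would pass 70% of its speed; a pose out of reach is approached as far as the arm can. A call is refused whole if a number of a shift passes 41.7 or a number of a turn 7.16, either way. A call with a gripper value outside its range is refused whole. "fingers" is the finger opening in mm, from 0 to 87.6, set as the call begins (left out, the last holds). The fingers move at their own pace and stop on an object; the grip force is fixed at half the most. Time passes only in rows, so rows that do not move let the fingers close, or fill a call up. It gives the time, the measured TCP pose, the force and the opening at its end, in the units of the state.
- get_obs(): the state, without advancing time (a new reading comes with each control period).
- snapshot(name): name is "scene" or "top"; returns a dict with "image" (400x640x3 uint8, red, green, blue), "fov_y" (degrees; the focal length in pixels is half the picture's height over the tangent of half this angle, whatever the lens; pixels are square), "cx", "cy" (the principal point, pixels), "rvec" (rotation vector, rad) and "tvec" (3), from world to camera coordinates, as OpenCV has them. Camera axes: x right, y down, z forward; pixel columns grow to the right and rows downward; lengths in m; the calibration is good to about 2 mm. A picture is of the moment at which its call begins. There is no depth.
- close_job(): hands the job in, once; it reports no verdict.
The state is a dict: "clock": time; "joint_pos": joint angles; "qvel": joint speeds; "tau": joint torques, N m; "tool_pos": TCP position; "orientation": TCP orientation; "force": force on the tool from outside, world axes, zero at the start; "moment": the same for the moment, N m; "opening": finger opening in m.
Only numpy, scipy, OpenCV 4.12 (cv2) and the standard library are available. Lean on these libraries where they do the work, as an engineer would, in place of code of your own. Each camera call takes 0.05 s, during which the arm holds its last target.

### The job

Pull the red presser foot of the ratchet press up by its black T-handle, click by click, until the pawl holds it clear above the height of the aluminium block and you can let go. Push the block gently along its channel, under the foot, fully home against the end stop. Then press the yellow pawl's tail gently, no further than needed to free the teeth, and keep it down until the foot has come to rest on the block with its full weight; let go, and leave the other things on the bench alone.

Things in the scene. Friction and masses are not known exactly. Their poses are not given: they have to be found in the camera images.
- stand: Green ratchet hold-down press, bolted down. Origin under the centre of its base, on the bench; x runs along the channel towards the column, z up. 'Stand' below means this frame, in mm. Base x -150..110, y -55..55, top z 15. Column x 72..104, y -26..26, top z 150. Channel floor z 15; side strips with inner faces y +-21.5, 10 high, x -135..40.
- end_stop (a point): Middle of the face of the end stop of the channel (black, rigid, 18 high), stand x 52, y 0, z 24. The block is home when its end meets this face; pushing it there with more than 30 N is a fault.
- strap (a point): Middle of the underside of the red strap, stand x 46, y 0, z 94. It ends the rail's upward travel when the top of the foot (12 thick) meets it, foot underside then at stand z 82; jamming there with more than 30 N is a fault.
- teeth (a point): On the rail's toothed +y side, stand x 60, y 18, z 118, about where the pawl's nose engages. Rail: alloy bar 20 x 24, saw teeth at 12 pitch. The sprung pawl lets it rise (pull 8 to 22 N, most just before a click) and holds it from sinking: let go, it sinks back up to 12 on to a tooth. Rail and foot weigh 0.6 kg and are damped: set free they sink at under 0.1 m/s.
- tail_place (a point): NOMINAL middle of the top of the yellow pawl's release pad (30 along x, 28 along y), stand x 60, y 95, z 101. The pawl's bracket is clamped up to 10 higher or lower each time and is not measured: the pad (and the tooth heights) must be felt or seen. A finger pressing it down 9 to 11 from first touch frees the teeth; rigid stop at 13 to 15. It takes 3 to 8 N; over 20 N is a fault. Let go, it springs back.
- handle (a point): Middle of the black T-handle on top of the rail: a round bar, diameter 14, 70 long along the stand's y, at stand x 60, y 0. It rises and sinks with the rail. The foot's underside is always 165 below this point.
- foot (a point): Centre of the underside of the red presser foot (50 along x, 44 along y, 12 thick; at stand x 25, y 0, its front edge at x 0). Its height in the stand frame is 15 plus the gap over the channel floor: gap 8 at the lowest, 67 at the top stop; at the start some 8 to 30.
- block_mid (a point): Centre of the loose aluminium block, 100 long (stand x), 40 wide (y), 45 high, 0.3 to 0.65 kg. It starts in the channel with its centre at stand x -85..-55, in front of the foot; its top is at stand z 60. Fully home its centre is at stand x 2, and some 50 of it is then under the foot, its rear end face at x -48.
- offcut: Bystander: wooden offcut 90 x 40 x 30, origin at the centre of its underside.
- driver: Bystander: screwdriver with red handle, lying.
- spanner: Bystander: steel spanner, lying.
- jar: Bystander: glass jar, diameter 52, 70 high, origin at the centre of its underside.
- glue: Bystander: white bottle with orange cap, diameter 44, 90 high, origin at the centre of its underside.
- collar: Bystander: steel ring, diameter 52, 18 high, origin at the centre of its underside.
- cup: Bystander: blue cup, diameter 66, 70 high, origin at the centre of its underside.
There are look-alikes about, which are no part of the job. What is shaped like the part that bears block_mid but blue or pink is not meant.

How it is judged (in metres and radians):
On the way, in this order (a step that is already met when the one before it is completed fails the run):
1. the foot is up, its underside at least 2 mm above the block's height, held by the pawl with the robot off it (z of foot in the frame of stand above 0.062 m and contact force between the fingers and rail below 0.3 N), for 0.4 s.
2. the block is pushed home against the stop (within 3 mm) with the foot still held above it (x of block_mid in the frame of stand between -0.001 and 0.005 m and y of block_mid in the frame of stand between -0.005 and 0.005 m and z of block_mid in the frame of stand between 0.034 and 0.041 m and z of foot in the frame of stand above 0.0605 m and contact force between rail and block below 0.3 N), for 0.2 s.
3. the foot has come down on the block (contact force between rail and block above 3 N), for 0.2 s.
At the end, for the whole second after the job is handed in: The block is home in the channel, within 3 mm of the end stop, centred within 5 mm and flat on the floor, and the foot rests on it with at least 3 N, everything at rest and untouched (x of block_mid in the frame of stand between -0.001 and 0.005 m and y of block_mid in the frame of stand between -0.005 and 0.005 m and z of block_mid in the frame of stand between 0.034 and 0.041 m and contact force between rail and block above 3 N and z of foot in the frame of stand below 0.0625 m and linear speed of block below 0.02 m/s).
It fails at once if the pawl's tail is pressed with more than 20 N (contact force between the fingers and pawl_c1 above 20 N).
It fails at once if the foot is jammed against the red strap at the top of its travel with more than 30 N (contact force between rail_c7 and stand_c1 above 30 N).
It fails at once if the block is rammed against the end stop with more than 30 N (contact force between block and stand_c0 above 30 N).
It fails at once if a bystander is moved by more than 20 mm (distance of any of offcut, driver, spanner, jar, glue, collar, cup from where it was at the start of the episode above 0.02 m).
It also fails if it takes over 64 s, if anything falls off the work surface, if the arm or the gripper's body presses on something with over 40 N, if the wrist force passes 120 N, or if a joint passes its speed limit or range.

## Working session

There is one attempt and no reset: what is moved stays moved. The work goes in short steps, Python scripts to look and compute and a tool call to move; the robot and the scene stay as the last step left them, time stands still between calls to the robot, and variables do not carry over. Pictures are saved under pics/ and viewed, and the job is handed in when it is done.

Besides the shell and the picture viewer there is one more tool, called after "Request:" as name(argument=value, ...) on one line, values as JSON. jog_arm: Moves the arm, as the interface text tells. Its arguments: {"type":"object","properties":{"commands":{"type":"array","items":{"type":"array","items":{"type":"number"}}},"fingers":{"type":"number"}},"required":["commands"]}

```bash
mkdir -p pics; python3 - <<'E'
from plant import get_obs, snapshot, hold_point_z
import cv2
print(get_obs(), hold_point_z)
for n in ("scene","top"):
    s=snapshot(n); cv2.imwrite(f"pics/{n}0.png",s["image"][:,:,::-1]); print(n,s["fov_y"],s["cx"],s["cy"],s["rvec"],s["tvec"])
E
```

```text
{'clock': 0.0, 'joint_pos': array([-5.86062864e+01,  2.05897570e+01,  6.32393400e-01, -1.96482994e-02,
       -7.01366416e+01, -1.65078540e+01]), 'qvel': array([ 0.06422287,  0.09770575, -0.02266661, -0.00030835,  0.00128894,
        0.00888086]), 'tau': array([ 1.04900992e-03, -5.82720709e+01,  2.93060321e+01,  6.99753106e+00,
        6.84678686e-03, -1.65378224e-04]), 'tool_pos': array([ 0.17325008, -0.65186272,  0.22563264]), 'orientation': array([ 1.79904621e+02, -9.00448636e-03, -1.65120824e+02]), 'force': array([-0.21285529, -0.09269313, -0.62657256]), 'moment': array([ 0.0087145 ,  0.03150702, -0.02077531]), 'opening': 0.08794352723204585} 0.0188
scene 53.863125745374 316.48789135172296 203.62019931392027 [ 1.24877944  2.27103563 -0.99992207] [ 0.35714744 -0.21625454  1.29349652]
top 50.223723355904895 311.952703272982 202.6322747269178 [ 2.2119769  -2.1821195   0.02462927] [-0.04168677  0.56197141  0.91095166]
```

View pics/scene0.png

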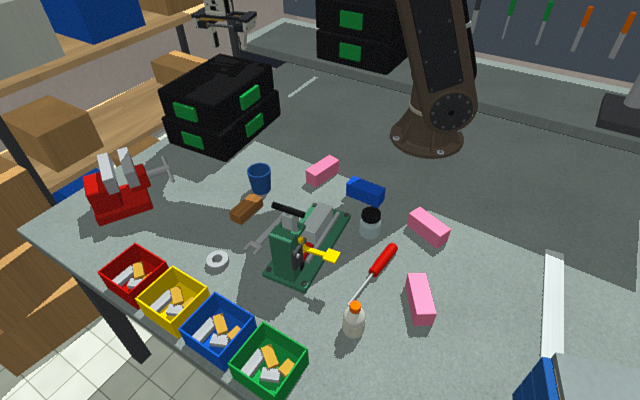

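View pics/top0.png

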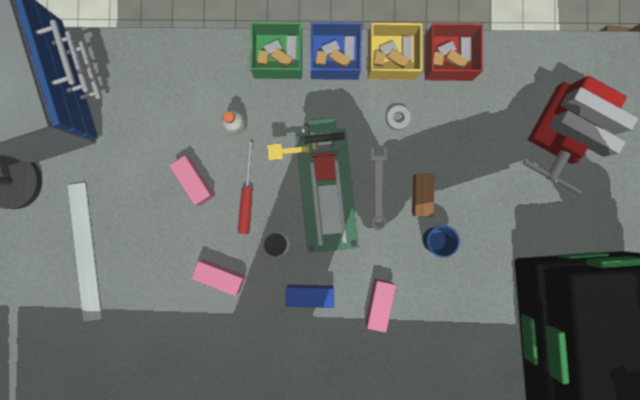

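The overview shows the green press at about (327,185) in top and (305,245) in scene. The grey block is in its channel at top (328,208). The blue block at top (310,296) and the pink ones at (190,180), (217,277) and (380,305) are look-alikes. I'll enlarge to confirm.

```bash
cat > h.py <<'E'
import numpy as np, cv2
from plant import get_obs, snapshot, hold_point_z
def cam(s):
    f=200/np.tan(np.radians(s["fov_y"]/2)); K=np.array([[f,0,s["cx"]],[0,f,s["cy"]],[0,0,1.]])
    R=cv2.Rodrigues(np.array(s["rvec"],float))[0]; return K,R,np.array(s["tvec"],float)
def proj(s,P):
    K,R,t=cam(s); p=(np.atleast_2d(P)@R.T+t)@K.T; return p[:,:2]/p[:,2:]
def ray(s,uv,z):
    K,R,t=cam(s); C=-R.T@t; d=(np.c_[np.atleast_2d(uv),np.ones(len(np.atleast_2d(uv)))]@np.linalg.inv(K).T)@R
    return C+d*((z-C[2])/d[:,2])[:,None]
def crop(s,x0,y0,w,h,k,name):
    im=s["image"][y0:y0+h,x0:x0+w,::-1]; cv2.imwrite(name,cv2.resize(im,None,fx=k,fy=k,interpolation=cv2.INTER_CUBIC))
E
python3 - <<'E'
from h import *
t=snapshot("top"); s=snapshot("scene")
crop(t,250,100,120,160,4,"pics/tc1.png"); crop(s,230,180,140,120,5,"pics/sc1.png")
hsv=cv2.cvtColor(t["image"],cv2.COLOR_RGB2HSV)
# corners of base guess: print green mask quad
m=cv2.inRange(hsv,(65,60,30),(95,255,255)); m[:, :285]=0; m[:,365:]=0; m[:105]=0; m[260:]=0
c=np.vstack([x for x in cv2.findContours(m,0,2)[0] if cv2.contourArea(x)>20])
print(cv2.convexHull(c)[:,0].tolist())
for z in (0.015,): print(ray(t,[[303,250],[356,247],[320,185],[274,152]],z))
E
```

```text
[[357, 247], [339, 249], [318, 251], [313, 251], [308, 246], [307, 242], [296, 137], [296, 136], [297, 134], [308, 121], [311, 120], [319, 119], [329, 118], [334, 118], [344, 129], [346, 141], [347, 149], [355, 222], [357, 241]]
[[ 0.46074911 -0.01638143  0.015     ]
 [ 0.46880329 -0.12944254  0.015     ]
 [ 0.60042179 -0.05087687  0.015     ]
 [ 0.67046592  0.04924771  0.015     ]]
```

View pics/tc1.png

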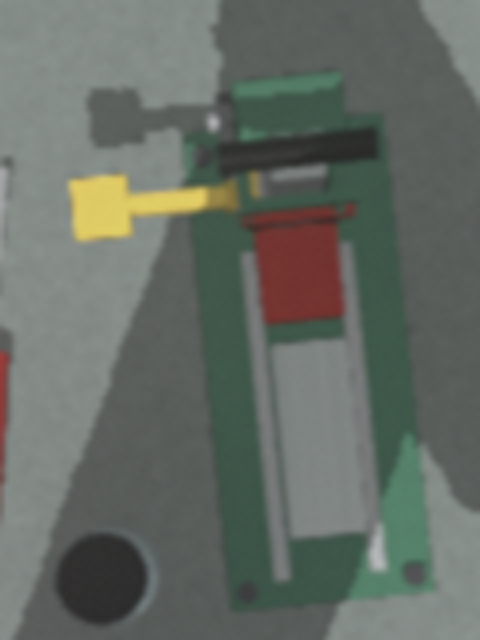

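View pics/sc1.png

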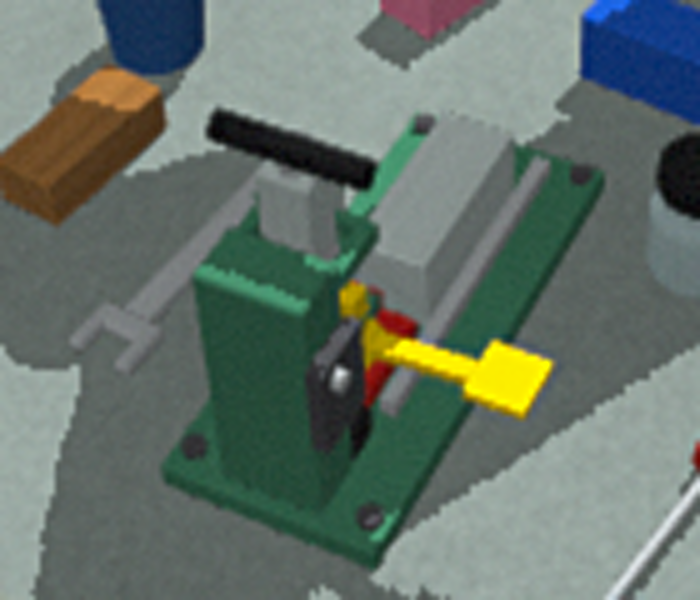

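The enlarged crops confirm the real block: grey aluminium, in the channel in front of the red foot. It runs from top (318,185) to (340,235). The pad is at top (275,152) and scene (332,256), and the handle is at top (324,137) and scene (288,209). Next I'll fit the stand pose.

```bash
cat > fit.py <<'E'
from h import *
from scipy.optimize import least_squares
def T(x): return lambda u:(250+u[0]/4-.4,100+u[1]/4-.4)
t=snapshot("top"); s=snapshot("scene")
tc=lambda u,v:(250+u/4-.4,100+v/4-.4); sc=lambda u,v:(230+u/5-.4,180+v/5-.4)
FIX=[(t,(-150,55,15),tc(232,606)),(t,(-150,-55,15),tc(434,586)),(t,(104,26,150),tc(233,82)),(t,(104,-26,150),tc(343,72)),
(s,(110,-55,15),sc(165,466)),(s,(110,55,15),sc(375,548)),(s,(-150,55,15),sc(604,178)),(s,(-150,-55,15),sc(420,115)),(s,(104,-26,150),sc(195,268)),(s,(104,26,150),sc(310,305))]
def W(p,P):
    P=np.atleast_2d(P)/1000; c,q=np.cos(p[2]),np.sin(p[2]); return np.c_[p[0]+c*P[:,0]-q*P[:,1],p[1]+q*P[:,0]+c*P[:,1],P[:,2]]
def res(v):
    p=v[:3]; h,pz,bx=v[3:]; r=[]
    L=FIX+[(t,(60,35,h),tc(218,156)),(t,(60,-35,h),tc(380,142)),(s,(60,-35,h),sc(210,123)),(s,(60,35,h),sc(374,174)),
     (t,(60,95,pz),tc(100,208)),(s,(60,95,pz),sc(509,377)),
     (t,(bx-50,20,60),tc(291,537)),(t,(bx-50,-20,60),tc(368,530)),(t,(bx+50,20,60),tc(272,346)),(t,(bx+50,-20,60),tc(345,338)),
     (s,(bx-50,20,60),sc(513,143)),(s,(bx-50,-20,60),sc(447,115)),(s,(bx+50,20,60),sc(425,265))]
    for c,P,uv in L: r+=list(proj(c,W(p,P))[0]-uv)
    return np.array(r)
o=least_squares(res,[.61,-.06,.1,190,100,-70],loss="soft_l1",x_scale=[.01,.01,.1,10,10,10])
p=o.x[:3]
if __name__=="__main__":
    print(p,np.degrees(p[2]),o.x[3:],"foot z",o.x[3]-165); print(res(o.x).reshape(-1,2).round(1).tolist())
    print("handle",W(p,(60,0,o.x[3])),"pad",W(p,(60,95,o.x[4])),"rear",W(p,(o.x[5]-50,0,40)),"home rear",W(p,(-48,0,40)))
    print(-cam(t)[1].T@cam(t)[2])
E
python3 fit.py
```

```text
[ 0.608818   -0.06271495  0.11628479] 6.662627631447926 [195.81064127 103.133904   -61.38822794] foot z 30.81064126575893
[[-0.4, 2.4], [0.4, 2.2], [-0.8, 0.2], [-0.2, -0.3], [-1.4, 0.7], [-0.2, 2.0], [0.4, -0.8], [-0.7, -0.4], [-1.5, 2.2], [-1.9, 3.2], [-0.3, 1.3], [-0.5, 0.6], [0.7, -0.3], [-1.3, -0.1], [0.1, 0.2], [-0.4, -0.1], [-0.5, 0.8], [-0.2, 0.5], [-0.8, -0.3], [0.5, -0.3], [0.2, -0.9], [-1.1, 0.0], [-0.2, 1.8]]
handle [[ 0.6684128  -0.05575358  0.19581064]] pad [[0.65739062 0.03860484 0.1031339 ]] rear [[ 0.49818203 -0.07563854  0.04      ]] home rear [[ 0.56114217 -0.06828405  0.04      ]]
[ 0.52990836 -0.04629386  0.92975082]
```

Request:
jog_arm(commands=[[24.7,29.8,2.5,4.1],[24.7,29.8,2.5,4.1],[24.7,29.8,2.5,4.1],[24.7,29.8,2.5,4.1],[24.7,29.8,2.5,4.1],[24.7,29.8,2.5,4.1],[24.7,29.8,2.5,4.1],[24.7,29.8,2.5,4.1],[24.7,29.8,2.5,4.1],[24.7,29.8,2.5,4.1]], fingers=60)

```text
clock: 1.13
tool_pos: [0.4212, -0.3526, 0.252]
orientation: [-180.0, 0.0, -123.9]
force: [0.2, -0.9, -0.4]
opening: 0.0599
```

Request:
jog_arm(commands=[[24.7,29.8,2.5,4.1],[24.7,29.8,2.5,4.1],[24.7,29.8,2.5,4.1],[24.7,29.8,2.5,4.1],[24.7,29.8,2.5,4.1],[24.7,29.8,2.5,4.1],[24.7,29.8,2.5,4.1],[24.7,29.8,2.5,4.1],[24.7,29.8,2.5,4.1],[0,0,0,0]])

```text
clock: 1.97
tool_pos: [0.6462, -0.0814, 0.2733]
orientation: [-180.0, 0.0, -86.7]
force: [0.2, -0.6, -0.3]
opening: 0.06
```

Request:
jog_arm(commands=[[11,12.8,0,1.7],[11,12.8,0,1.7],[0,0,-20,0],[0,0,-20,0],[0,0,-15,0],[0,0,-10,0],[0,0,0,0],[0,0,0,0],[0,0,0,0],[0,0,0,0]])

```text
clock: 2.8
tool_pos: [0.6654, -0.0606, 0.2105]
orientation: [-179.9, -0.0, -83.8]
force: [0.1, -0.8, -0.2]
opening: 0.0601
```

```bash
python3 - <<'E'
from h import *
s=snapshot("scene");t=snapshot("top")
crop(s,210,130,150,120,5,"pics/s2.png");crop(t,250,80,130,120,5,"pics/t2.png")
E
```

```text
(no output)
```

View pics/s2.png

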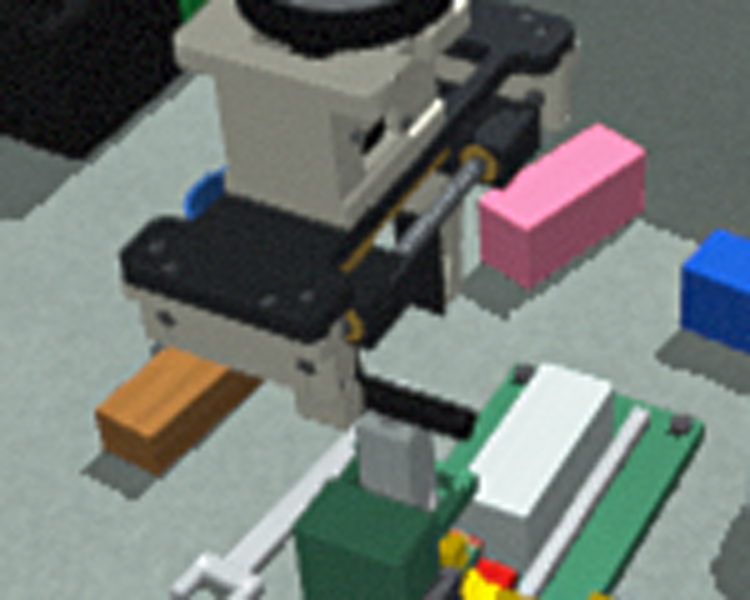

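View pics/t2.png

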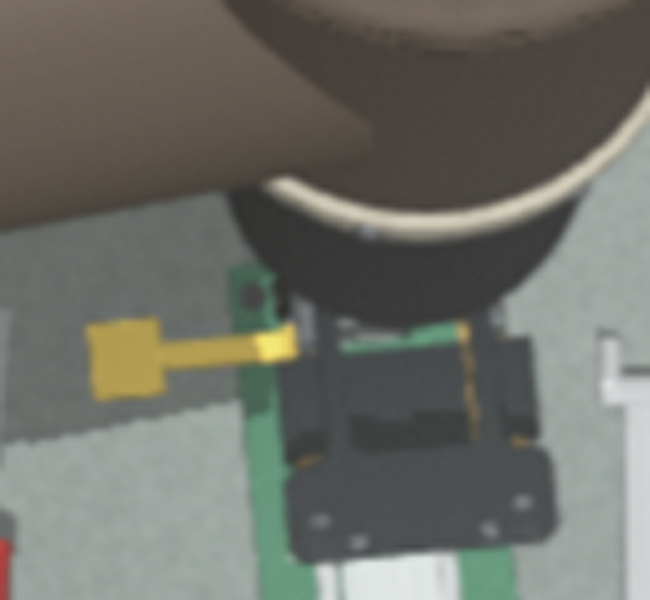

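The scene view shows the fingers straddling the bar along the stand x, about 5 mm off in y. I'll correct, descend and grip.

Request:
jog_arm(commands=[[3,5,0,0.4],[0,0,-10,0],[0,0,-10,0],[0,0,-9,0],[0,0,0,0],[0,0,0,0],[0,0,0,0],[0,0,0,0],[0,0,0,0],[0,0,0,0]])

```text
clock: 3.73
tool_pos: [0.6679, -0.0555, 0.1805]
orientation: [-180.0, 0.0, -83.4]
force: [0.4, -0.3, -0.6]
opening: 0.06
```

Request:
jog_arm(commands=[[0,0,0,0],[0,0,0,0],[0,0,0,0],[0,0,0,0],[0,0,0,0],[0,0,0,0],[0,0,0,0],[0,0,0,0],[0,0,0,0],[0,0,0,0]], fingers=0)

```text
clock: 4.57
tool_pos: [0.669, -0.0553, 0.1802]
orientation: [-179.8, -0.0, -83.4]
force: [5.4, -0.7, -2.6]
opening: 0.0183
```

Request:
jog_arm(commands=[[0,0,0,0],[0,0,0,0],[0,0,0,0],[0,0,0,0],[0,0,0,0],[0,0,0,0],[0,0,0,0],[0,0,0,0],[0,0,0,0],[0,0,0,0]])

```text
clock: 5.4
tool_pos: [0.669, -0.0553, 0.1802]
orientation: [-179.9, -0.0, -83.4]
force: [5.5, -0.9, -3.0]
opening: 0.0183
```

```bash
python3 - <<'E'
from h import *
s=snapshot("scene")
crop(s,230,160,120,100,6,"pics/s3.png")
E
```

```text
(no output)
```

View pics/s3.png

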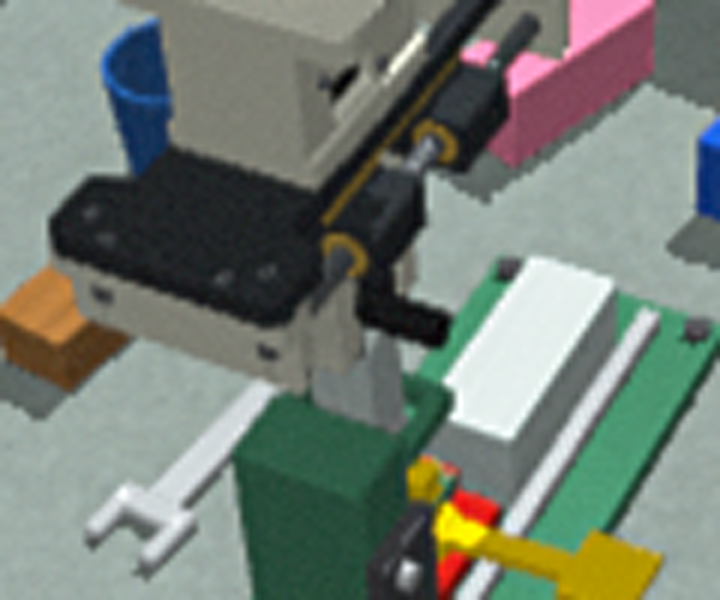

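The jaws have closed on the bar. Now I'll pull up slowly.

Request:
jog_arm(commands=[[0,0,2,0],[0,0,2,0],[0,0,2,0],[0,0,2,0],[0,0,2,0],[0,0,2,0],[0,0,2,0],[0,0,2,0],[0,0,0,0],[0,0,0,0]])

```text
clock: 6.28
tool_pos: [0.669, -0.0553, 0.1947]
orientation: [-179.9, 0.0, -83.4]
force: [6.1, -1.0, -7.1]
opening: 0.0187
```

```bash
python3 - <<'E'
from h import *
s=snapshot("scene")
crop(s,230,160,120,100,6,"pics/s4.png")
E
```

```text
(no output)
```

View pics/s4.png

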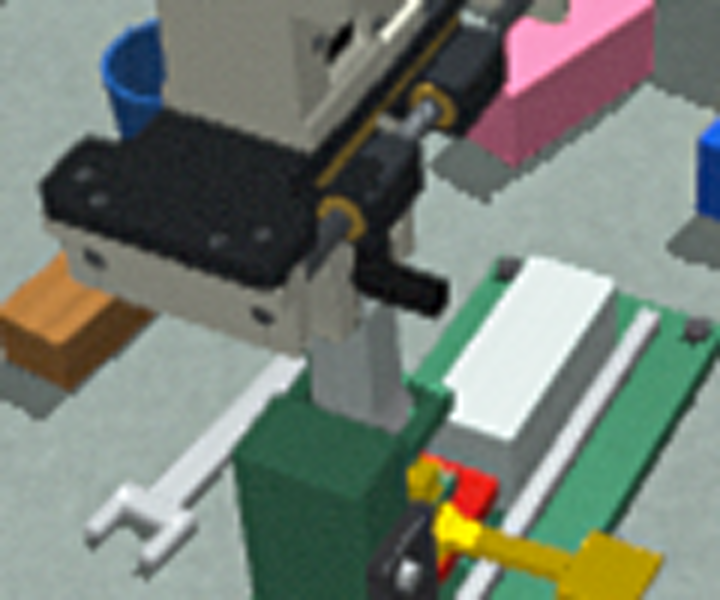

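Request:
jog_arm(commands=[[0,0,2,0],[0,0,2,0],[0,0,2,0],[0,0,2,0],[0,0,2,0],[0,0,2,0],[0,0,2,0],[0,0,2,0],[0,0,0,0],[0,0,0,0]])

```text
clock: 7.17
tool_pos: [0.6689, -0.0553, 0.2103]
orientation: [-179.9, 0.0, -83.4]
force: [9.9, -1.5, -11.6]
opening: 0.0182
```

Request:
jog_arm(commands=[[0,0,2,0],[0,0,2,0],[0,0,2,0],[0,0,2,0],[0,0,2,0],[0,0,2,0],[0,0,0,0],[0,0,0,0],[0,0,0,0],[0,0,0,0]])

```text
clock: 8.0
tool_pos: [0.6689, -0.0553, 0.2222]
orientation: [-179.9, 0.0, -83.4]
force: [9.4, -2.0, -11.5]
opening: 0.0181
```

```bash
python3 - <<'E'
from h import *
s=snapshot("scene")
crop(s,230,140,120,120,5,"pics/s5.png")
E
```

```text
(no output)
```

View pics/s5.png

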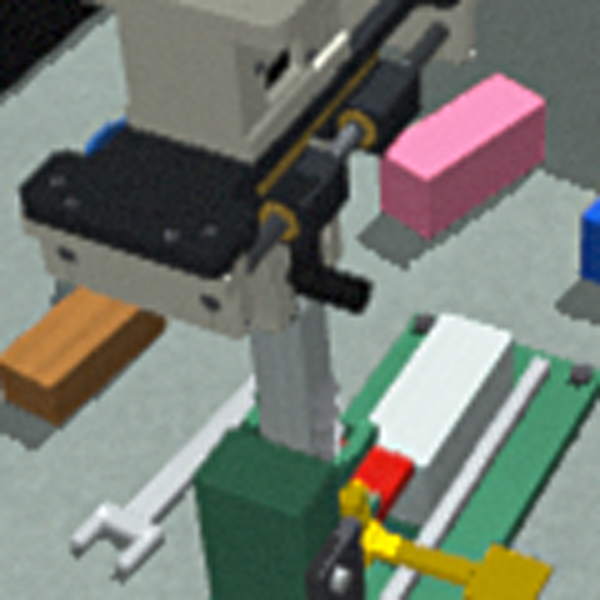

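Request:
jog_arm(commands=[[0,0,-1,0],[0,0,-1,0],[0,0,-1,0],[0,0,-1,0],[0,0,0,0],[0,0,0,0],[0,0,0,0],[0,0,0,0],[0,0,0,0],[0,0,0,0]])

```text
clock: 8.88
tool_pos: [0.669, -0.0553, 0.2194]
orientation: [-179.9, 0.0, -83.4]
force: [8.0, -0.8, -6.0]
opening: 0.0183
```

Request:
jog_arm(commands=[[0,0,-1,0],[0,0,-1,0],[0,0,-1,0],[0,0,0,0],[0,0,0,0],[0,0,0,0],[0,0,0,0],[0,0,0,0],[0,0,0,0],[0,0,0,0]])

```text
clock: 9.72
tool_pos: [0.669, -0.0553, 0.2164]
orientation: [-179.9, 0.0, -83.4]
force: [6.5, -0.4, -5.5]
opening: 0.0181
```

Request:
jog_arm(commands=[[0,0,-0.5,0],[0,0,0,0],[0,0,0,0],[0,0,0,0],[0,0,0,0],[0,0,0,0],[0,0,0,0],[0,0,0,0],[0,0,0,0],[0,0,0,0]], fingers=70)

```text
clock: 10.55
tool_pos: [0.6677, -0.0555, 0.2166]
orientation: [-180.0, -0.0, -83.4]
force: [-0.3, -0.6, -0.4]
opening: 0.0696
```

Request:
jog_arm(commands=[[0,0,8,0],[0,0,15,0],[0,0,20,0],[0,0,20,0],[0,0,10,0],[-20,-2,0,0],[-30,-3,0,0],[-30,-3,0,0],[-30,-3,0,0],[-30,-3,0,0]])

```text
clock: 11.38
tool_pos: [0.5262, -0.0697, 0.2894]
orientation: [180.0, 0.0, -83.4]
force: [0.4, 0.1, 0.1]
opening: 0.0699
```

Request:
jog_arm(commands=[[-30,-3,0,7],[-30,-3,0,7],[-20,-2,0,7],[0,0,0,7],[0,0,0,7],[0,0,0,7],[0,0,0,7],[0,0,0,7],[0,0,0,7],[0,0,0,7]], fingers=0)

```text
clock: 12.22
tool_pos: [0.4475, -0.0775, 0.2898]
orientation: [-180.0, -0.0, -13.1]
force: [-0.5, -0.6, 0.8]
opening: 0.0088
```

```bash
python3 - <<'E'
from h import *
s=snapshot("scene"); t=snapshot("top")
crop(s,230,140,140,150,4,"pics/s6.png"); crop(t,250,80,120,180,3,"pics/t6.png")
E
```

```text
(no output)
```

View pics/s6.png

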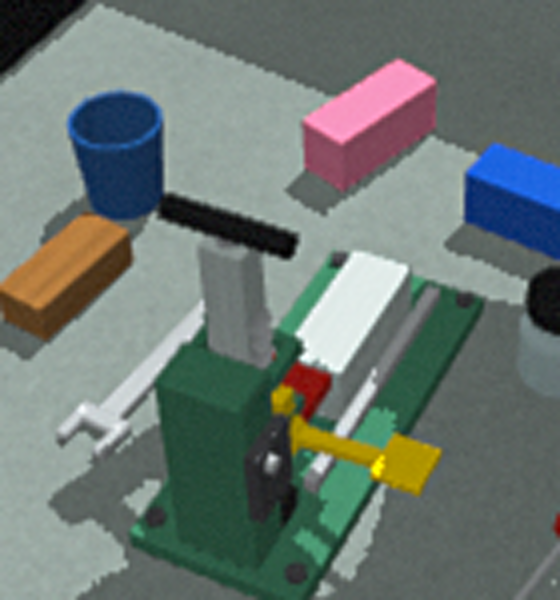

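View pics/t6.png

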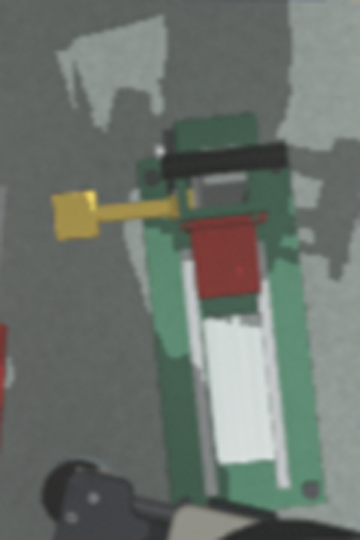

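```bash
cat > hh.py <<'E'
from h import *
t=snapshot("top"); s=snapshot("scene")
p=[0.608818,-0.06271495,0.11628479]
from scipy.optimize import least_squares
def W(P):
    P=np.atleast_2d(P)/1000; c,q=np.cos(p[2]),np.sin(p[2]); return np.c_[p[0]+c*P[:,0]-q*P[:,1],p[1]+q*P[:,0]+c*P[:,1],P[:,2]]
def height(L):
    f=lambda v:np.concatenate([proj(c,W((60,y,v[0])))[0]-uv for c,y,uv in L])
    o=least_squares(f,[220.]); return o.x[0],o.fun.round(1)
E
python3 - <<'E'
from hh import *
S=lambda u,v:(230+u/4-.4,140+v/4-.4); T=lambda u,v:(250+u/3-.4,80+v/3-.4)
print(height([(s,-35,S(160,203)),(s,35,S(297,245))]),height([(t,35,T(162,165)),(t,-35,T(287,155))]))
# feature height via block rear & world targets
print(W((-111,0,40)),W((-48,0,40)),W((60,95,103)))
E
```

```text
(np.float64(231.6904503606532), array([ 0.9,  0.1, -1.6, -0.1])) (np.float64(236.9554116593092), array([-0.6,  0.7,  0.4, -0.4]))
[[ 0.49856763 -0.07559349  0.04      ]] [[ 0.56114217 -0.06828405  0.04      ]] [[0.65739062 0.03860485 0.103     ]]
```

Handle is at 232–237 mm in the stand frame, so the foot is at about 67–72 mm, clear of the block and held by the pawl (step 1). Next I go behind the block with closed fingers.

Request:
jog_arm(commands=[[10,-1,0,6.6],[10,-0.7,0,6.6],[0,0,0,6.6],[0,0,-30,0],[0,0,-40,0],[0,0,-40,0],[0,0,-40,0],[0,0,-40,0],[0,0,0,0],[0,0,0,0]], fingers=0)

```text
clock: 13.25
tool_pos: [0.4666, -0.0797, 0.0988]
orientation: [179.9, 0.3, 6.3]
force: [0.5, -0.6, 1.1]
opening: 0.0006
```

```bash
python3 - <<'E'
from h import *
s=snapshot("scene"); t=snapshot("top")
crop(s,250,150,140,150,4,"pics/s7.png"); crop(t,250,80,120,180,3,"pics/t7.png"); print(get_obs()["tool_pos"])
E
```

```text
[ 0.46939153 -0.07909338  0.10175397]
```

View pics/s7.png

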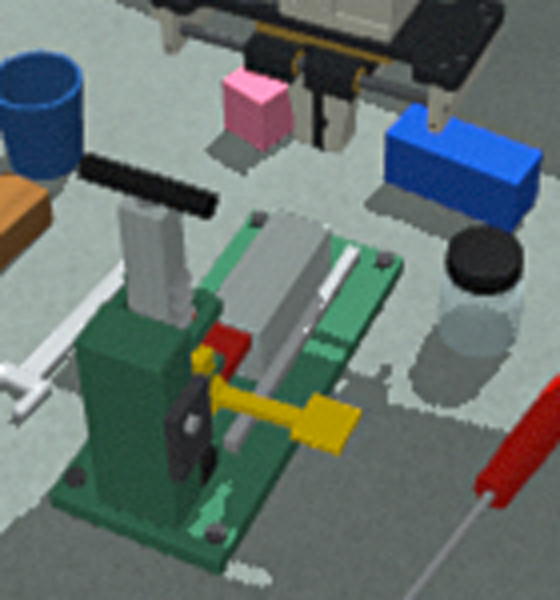

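The scene crop shows the closed fingers at (325,140), behind the block and clear of the jar at (483,300). Descending.

Request:
jog_arm(commands=[[0,0,-20,0.3],[0,0,-20,0],[0,0,-15,0],[0,0,-11,0],[0,0,0,0],[2,0.23,0,0],[2,0.23,0,0],[2,0.23,0,0],[2,0.23,0,0],[2,0.23,0,0]])

```text
clock: 14.18
tool_pos: [0.4785, -0.0779, 0.0344]
orientation: [-180.0, -0.1, 6.7]
force: [-0.2, -0.4, 0.4]
opening: 0.0006
```

Request:
jog_arm(commands=[[2,0.23,0,0],[2,0.23,0,0],[2,0.23,0,0],[2,0.23,0,0],[2,0.23,0,0],[2,0.23,0,0],[2,0.23,0,0],[2,0.23,0,0],[2,0.23,0,0],[2,0.23,0,0]])

```text
clock: 15.02
tool_pos: [0.4978, -0.0757, 0.0333]
orientation: [-180.0, 0.0, 6.7]
force: [-1.3, 0.4, -1.6]
opening: 0.0006
```

```bash
python3 - <<'E'
from h import *
s=snapshot("scene"); t=snapshot("top")
crop(s,250,150,140,150,4,"pics/s8.png"); crop(t,250,80,120,180,3,"pics/t8.png"); print(get_obs()["tool_pos"])
E
```

```text
[ 0.49837806 -0.07566471  0.03354227]
```

View pics/s8.png

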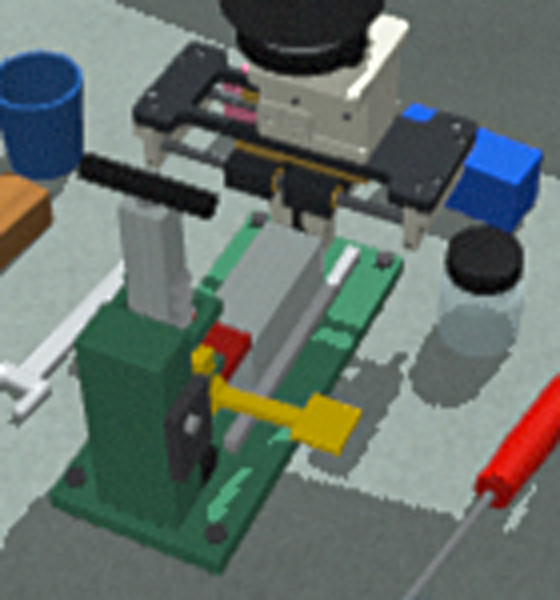

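Request:
jog_arm(commands=[[2.5,0.29,0,0],[2.5,0.29,0,0],[2.5,0.29,0,0],[2.5,0.29,0,0],[2.5,0.29,0,0],[2.5,0.29,0,0],[2.5,0.29,0,0],[2.5,0.29,0,0],[2.5,0.29,0,0],[2.5,0.29,0,0]])

```text
clock: 15.95
tool_pos: [0.5229, -0.0728, 0.0336]
orientation: [-180.0, 0.0, 6.7]
force: [-3.1, -0.2, 1.2]
opening: 0.0003
```

Request:
jog_arm(commands=[[2.5,0.29,0,0],[2.5,0.29,0,0],[2.5,0.29,0,0],[2.5,0.29,0,0],[2.5,0.29,0,0],[2.5,0.29,0,0],[2,0.23,0,0],[2,0.23,0,0],[0,0,0,0],[0,0,0,0]])

```text
clock: 16.78
tool_pos: [0.5423, -0.0706, 0.0337]
orientation: [-180.0, -0.1, 6.7]
force: [-0.6, -0.5, -0.2]
opening: 0.0006
```

```bash
python3 - <<'E'
from h import *
s=snapshot("scene"); t=snapshot("top")
crop(s,250,180,100,100,6,"pics/s9.png"); crop(t,250,80,120,180,3,"pics/t9.png"); print(get_obs()["tool_pos"])
E
```

```text
[ 0.54222711 -0.07056739  0.03373931]
```

View pics/s9.png

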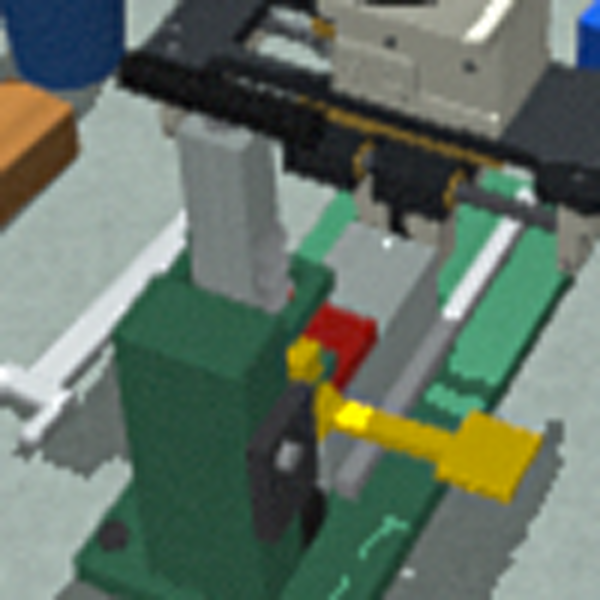

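View pics/t9.png

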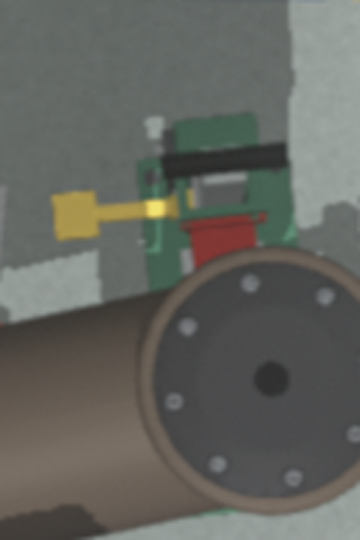

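The block is sliding under the raised foot with about 9 mm to go. I'll creep the rest.

Request:
jog_arm(commands=[[0.7,0.08,0,0],[0.7,0.08,0,0],[0.7,0.08,0,0],[0.7,0.08,0,0],[0.7,0.08,0,0],[0.7,0.08,0,0],[0.7,0.08,0,0],[0.7,0.08,0,0],[0.7,0.08,0,0],[0.7,0.08,0,0]])

```text
clock: 17.72
tool_pos: [0.5487, -0.0699, 0.0336]
orientation: [180.0, 0.0, 6.7]
force: [-5.0, -0.5, 4.0]
opening: 0.0009
```

Request:
jog_arm(commands=[[0.5,0.06,0,0],[0.5,0.06,0,0],[0.5,0.06,0,0],[0.5,0.06,0,0],[0,0,0,0],[0,0,0,0],[0,0,0,0],[0,0,0,0],[0,0,0,0],[0,0,0,0]])

```text
clock: 18.55
tool_pos: [0.5509, -0.0696, 0.0336]
orientation: [-180.0, -0.0, 6.7]
force: [-2.1, -0.7, 1.8]
opening: 0.0005
```

Request:
jog_arm(commands=[[0.5,0.06,0,0],[0.5,0.06,0,0],[0.5,0.06,0,0],[0,0,0,0],[0,0,0,0],[0,0,0,0],[0,0,0,0],[0,0,0,0],[0,0,0,0],[0,0,0,0]])

```text
clock: 19.38
tool_pos: [0.5509, -0.0696, 0.0334]
orientation: [-180.0, 0.1, 6.7]
force: [-7.2, -0.9, 5.9]
opening: 0.0006
```

Request:
jog_arm(commands=[[0.5,0.06,0,0],[0.5,0.06,0,0],[0,0,0,0],[0,0,0,0],[0,0,0,0],[0,0,0,0],[0,0,0,0],[0,0,0,0],[0,0,0,0],[0,0,0,0]])

```text
clock: 20.22
tool_pos: [0.5509, -0.0697, 0.0333]
orientation: [-180.0, 0.2, 6.7]
force: [-11.7, -0.5, 8.3]
opening: 0.0002
```

Home: the TCP stalls at x=0.5509 while the push force builds up to 11.7 N. I'll back off, rise and go to the pad.

Request:
jog_arm(commands=[[-3,-0.3,0,0],[-10,-1,0,0],[-15,-1.5,0,0],[0,0,25,0],[0,0,35,0],[0,0,40,0],[0,0,40,0],[0,0,40,0],[0,0,35,-6.9],[0,10,0,-6.9]])

```text
clock: 21.05
tool_pos: [0.529, -0.0628, 0.257]
orientation: [-179.9, -0.8, -7.4]
force: [2.5, 0.2, 1.2]
opening: 0.0001
```

Request:
jog_arm(commands=[[0,10,0,-6.9],[0,10,0,-6.9],[0,10,0,-6.9],[0,10,0,-6.9],[0,10,0,-6.9],[0,10,0,-6.9],[0,10,0,-6.9],[0,10,0,-6.9],[0,10,0,-6.9],[0,10,0,-6.9]])

```text
clock: 21.88
tool_pos: [0.5254, 0.0386, 0.2487]
orientation: [-179.9, 0.0, -76.4]
force: [-0.2, -0.3, 0.0]
opening: 0.0001
```

```bash
python3 - <<'E'
from h import *
s=snapshot("scene"); t=snapshot("top")
crop(s,250,150,120,120,5,"pics/s10.png"); crop(t,250,80,120,180,3,"pics/t10.png"); print(get_obs()["tool_pos"])
E
```

```text
[0.52543781 0.03905213 0.24866345]
```

View pics/s10.png

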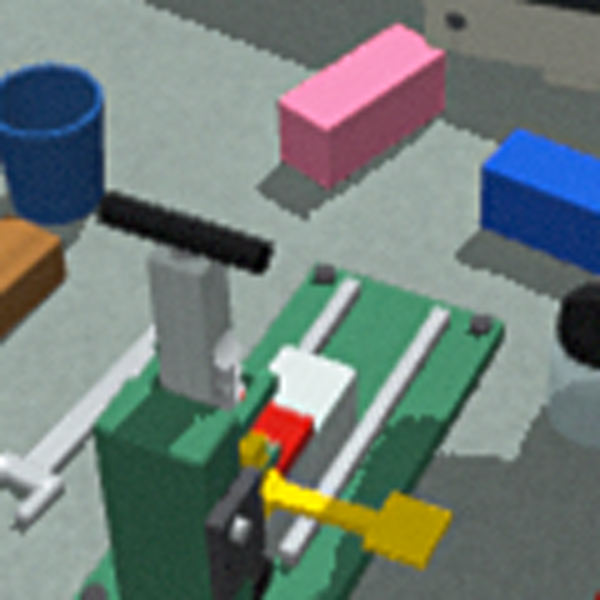

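View pics/t10.png

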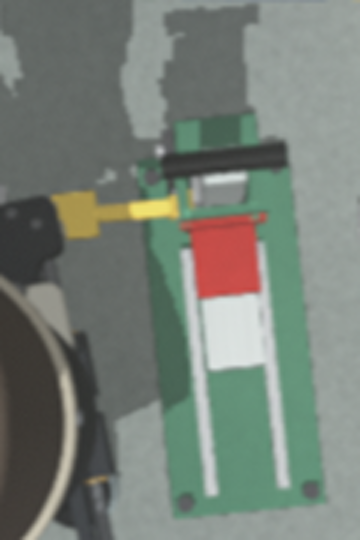

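```bash
python3 - <<'E'
from hh import *
T=lambda u,v:(250+u/3-.4,80+v/3-.4)
P=ray(t,[T(213,369),T(266,362)],.06); d=P[:,:2]-np.array(p[:2]); c,q=np.cos(p[2]),np.sin(p[2])
print((d@np.array([[c,-q],[q,c]])*1000).round(1))
E
```

```text
[[-46.3  15.8]
 [-45.3 -20.5]]
```

Request:
jog_arm(commands=[[20,0,0,-3.5],[25,0,0,-3.5],[30,0,0,0],[30,0,0,0],[20,0,0,0],[7,0.5,-30,0],[0,0,-35,0],[0,0,-35,0],[0,0,-20,0],[0,0,0,0]])

```text
clock: 22.92
tool_pos: [0.654, 0.037, 0.1229]
orientation: [179.5, -0.0, -83.0]
force: [-0.7, -0.6, -0.8]
opening: 0.0005
```

```bash
python3 - <<'E'
from h import *
s=snapshot("scene"); t=snapshot("top")
crop(s,250,150,120,120,5,"pics/s11.png"); crop(t,230,80,120,120,4,"pics/t11.png"); print(get_obs()["tool_pos"],get_obs()["force"])
E
```

```text
[0.65737369 0.03772786 0.12868001] [ 0.13404722 -0.15125604  0.84231419]
```

View pics/s11.png

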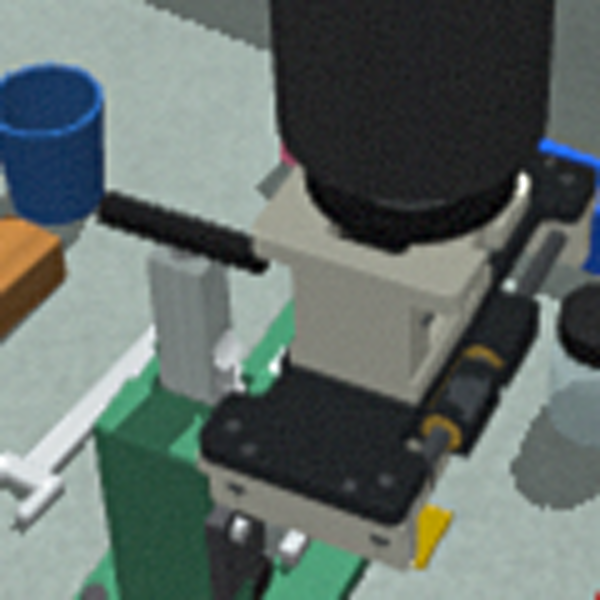

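The block's rear edge measures x≈-46, so it is home. The fingers are above the pad, with its outer yellow edge visible at (432,535). I'll feel down for first contact.

Request:
jog_arm(commands=[[0,1.5,-3,0],[0,0,-3,0],[0,0,-3,0],[0,0,-3,0],[0,0,-3,0],[0,0,0,0],[0,0,0,0],[0,0,0,0],[0,0,0,0],[0,0,0,0]])

```text
clock: 23.85
tool_pos: [0.6573, 0.0399, 0.1137]
orientation: [-180.0, 0.0, -83.1]
force: [0.6, -0.0, 0.5]
opening: 0.0001
```

Request:
jog_arm(commands=[[0,0,-1,0],[0,0,-1,0],[0,0,-1,0],[0,0,-1,0],[0,0,-1,0],[0,0,-1,0],[0,0,0,0],[0,0,0,0],[0,0,0,0],[0,0,0,0]])

```text
clock: 24.68
tool_pos: [0.6572, 0.0399, 0.1076]
orientation: [-180.0, 0.0, -83.1]
force: [-0.4, 0.0, 0.2]
opening: 0.0004
```

Request:
jog_arm(commands=[[0,0,-0.7,0],[0,0,-0.7,0],[0,0,-0.6,0],[0,0,0,0],[0,0,0,0],[0,0,0,0],[0,0,0,0],[0,0,0,0],[0,0,0,0],[0,0,0,0]])

```text
clock: 25.52
tool_pos: [0.6572, 0.0398, 0.1056]
orientation: [-180.0, 0.0, -83.1]
force: [0.2, -0.6, 0.2]
opening: 0.0004
```

Request:
jog_arm(commands=[[0,0,-0.7,0],[0,0,-0.7,0],[0,0,-0.6,0],[0,0,0,0],[0,0,0,0],[0,0,0,0],[0,0,0,0],[0,0,0,0],[0,0,0,0],[0,0,0,0]])

```text
clock: 26.35
tool_pos: [0.6572, 0.0399, 0.1036]
orientation: [-180.0, 0.0, -83.1]
force: [-0.6, -0.1, 0.6]
opening: 0.0004
```

Request:
jog_arm(commands=[[0,0,-0.7,0],[0,0,-0.7,0],[0,0,-0.6,0],[0,0,0,0],[0,0,0,0],[0,0,0,0],[0,0,0,0],[0,0,0,0],[0,0,0,0],[0,0,0,0]])

```text
clock: 27.18
tool_pos: [0.6572, 0.0399, 0.1016]
orientation: [-180.0, 0.0, -83.1]
force: [0.2, 0.5, -0.2]
opening: 0.0005
```

Request:
jog_arm(commands=[[0,0,-0.7,0],[0,0,-0.7,0],[0,0,-0.6,0],[0,0,0,0],[0,0,0,0],[0,0,0,0],[0,0,0,0],[0,0,0,0],[0,0,0,0],[0,0,0,0]])

```text
clock: 28.02
tool_pos: [0.6573, 0.04, 0.1003]
orientation: [-180.0, 0.0, -83.1]
force: [-1.8, 0.9, 6.2]
opening: 0.0002
```

Request:
jog_arm(commands=[[0,0,-0.7,0],[0,0,-0.7,0],[0,0,-0.6,0],[0,0,0,0],[0,0,0,0],[0,0,0,0],[0,0,0,0],[0,0,0,0],[0,0,0,0],[0,0,0,0]])

```text
clock: 28.85
tool_pos: [0.6574, 0.0403, 0.0985]
orientation: [-179.9, 0.0, -83.1]
force: [-2.8, 1.8, 6.4]
opening: 0.0003
```

First touch was at z≈0.101. I'll press on gradually.

Request:
jog_arm(commands=[[0,0,-1,0],[0,0,-1,0],[0,0,-1,0],[0,0,-1,0],[0,0,-1,0],[0,0,-1,0],[0,0,0,0],[0,0,0,0],[0,0,0,0],[0,0,0,0]])

```text
clock: 29.68
tool_pos: [0.6575, 0.0408, 0.0926]
orientation: [-179.9, 0.0, -83.1]
force: [-2.8, 3.2, 6.7]
opening: 0.0002
```

Request:
jog_arm(commands=[[0,0,-0.5,0],[0,0,-0.5,0],[0,0,-0.5,0],[0,0,0,0],[0,0,0,0],[0,0,0,0],[0,0,0,0],[0,0,0,0],[0,0,0,0],[0,0,0,0]])

```text
clock: 30.52
tool_pos: [0.6575, 0.0407, 0.0907]
orientation: [-179.9, 0.0, -83.1]
force: [-2.8, 5.0, 4.8]
opening: 0.0005
```

```bash
python3 - <<'E'
from h import *
s=snapshot("scene"); t=snapshot("top")
crop(s,230,150,120,120,5,"pics/s12.png"); crop(t,250,80,120,120,5,"pics/t12.png")
E
```

```text
(no output)
```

View pics/s12.png

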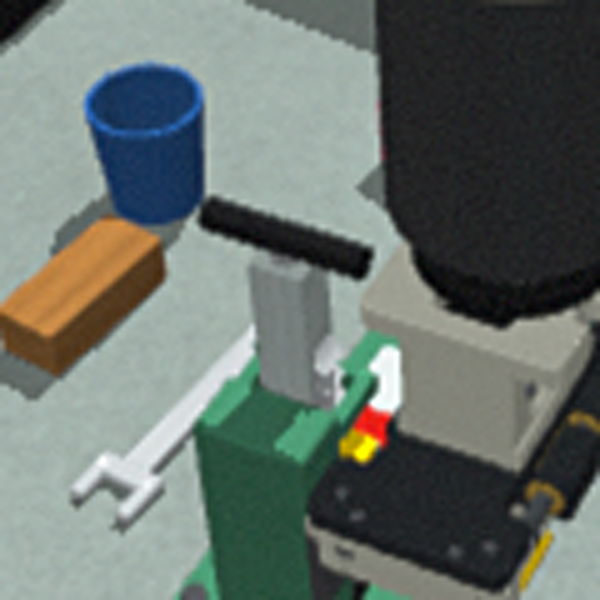

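Request:
jog_arm(commands=[[0,0,-0.4,0],[0,0,-0.4,0],[0,0,0,0],[0,0,0,0],[0,0,0,0],[0,0,0,0],[0,0,0,0],[0,0,0,0],[0,0,0,0],[0,0,0,0]])

```text
clock: 31.45
tool_pos: [0.6575, 0.0407, 0.0899]
orientation: [-179.9, 0.0, -83.1]
force: [-2.0, 4.1, 5.1]
opening: 0.0002
```

```bash
python3 - <<'E'
from h import *
s=snapshot("scene"); t=snapshot("top")
crop(s,230,150,120,120,5,"pics/s13.png"); crop(t,250,80,120,120,5,"pics/t13.png")
a=[cv2.imread(f"pics/{n}.png") for n in ("s12","s13")]
b=cv2.imread("pics/s11.png")
def ends(im,x0):
    m=(im.max(2)<45).astype('uint8'); m[300:]=0; m[:170]=0; m[:, int((310-x0)*5):]=0
    c=max(cv2.findContours(m,0,2)[0],key=cv2.contourArea)[:,0]; return c.mean(0)/5+[x0,150], c[c[:,0].argmin()]/5+[x0,150]
print(ends(b,250),ends(a[0],230),ends(a[1],230))
E
```

```text
(array([285.56292683, 196.23317073]), array([270. , 190.6])) (array([286.73779904, 197.47368421]), array([270.2, 193.2])) (array([286.11881188, 197.25247525]), array([270.2, 193.4]))
```

View pics/s13.png

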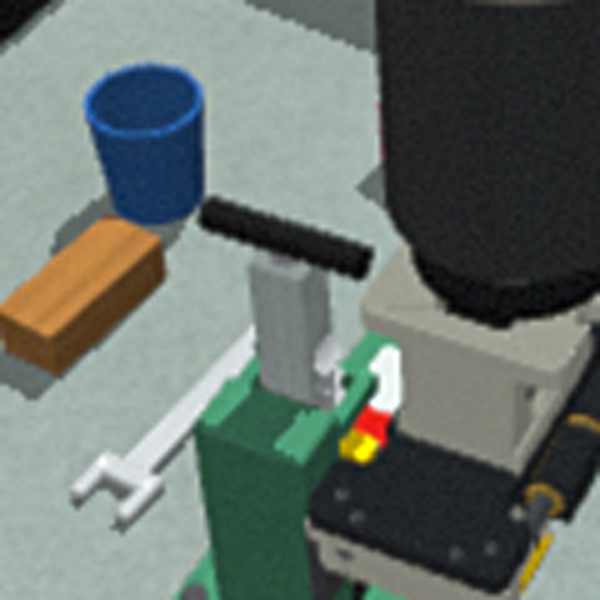

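View pics/t13.png

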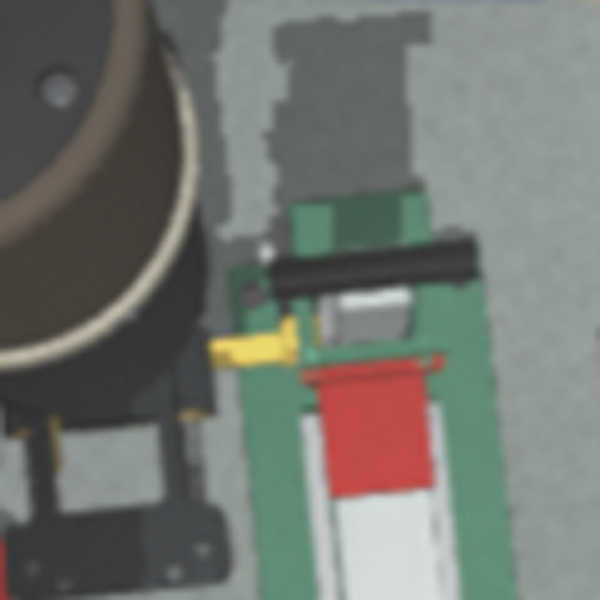

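```bash
python3 - <<'E'
from hh import *
for z in (225,232,237): print(z,proj(s,W([(60,-35,z),(60,35,z)])).round(1).tolist())
A=cv2.imread("pics/s10.png"); B=cv2.imread("pics/s13.png"); A=A[150:330,50:320]; B=B[150:330,150:420]  # same pixels
print([ (lambda r:(np.round(r[0],2),round(r[1],2)))(cv2.phaseCorrelate(np.float32(A[y0:y1,x0:x1].mean(2)),np.float32(B[y0:y1,x0:x1].mean(2)),cv2.createHanningWindow((x1-x0,y1-y0),5))) for y0,y1,x0,x1 in ((20,120,20,180),(20,180,40,200))])
cv2.imwrite("pics/cmp.png",cv2.resize(np.hstack([A,B]),None,fx=1.4,fy=1.4))
E
```

```text
225 [[270.8, 193.0], [302.4, 203.3]]
232 [[270.5, 190.3], [302.3, 200.6]]
237 [[270.2, 188.4], [302.1, 198.7]]
[(array([0.14, 4.72]), 0.41), (array([0.06, 5.01]), 0.51)]
```

View pics/cmp.png

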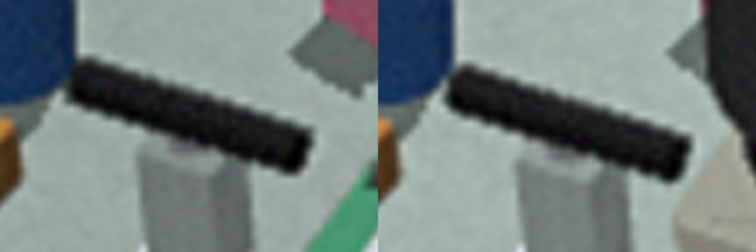

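```bash
cat > bar.py <<'E'
from h import *
def bar(im):  # rgb; column centres of the dark band, cols 276..298
    g=im.max(2).astype(float); out=[]
    for c in range(276,299,2):
        w=np.clip(90-g[180:214,c],0,None); 
        # band: largest run
        m=(w>25).astype(int); idx=np.flatnonzero(m); 
        if len(idx)==0: continue
        runs=np.split(idx,np.flatnonzero(np.diff(idx)>1)+1); r=max(runs,key=len); lo,hi=max(r[0]-1,0),r[-1]+2
        out.append((c,180+(w[lo:hi]*np.arange(lo,hi)).sum()/w[lo:hi].sum()))
    o=np.array(out); k=np.polyfit(o[:,0]-287,o[:,1],1); return k.round(2)
E
python3 - <<'E'
from bar import *
from hh import W
def un(name,x0,y0,k):
    c=cv2.imread(name)[:,:,::-1]; im=np.full((400,640,3),255,np.uint8); d=cv2.resize(c,None,fx=1/k,fy=1/k,interpolation=cv2.INTER_AREA); im[y0:y0+d.shape[0],x0:x0+d.shape[1]]=d; return im
print("s6",bar(un("pics/s6.png",230,140,4)),"s10",bar(un("pics/s10.png",250,150,5)),"s12",bar(un("pics/s12.png",230,150,5)),"s13",bar(un("pics/s13.png",230,150,5)))
print("s11",bar(un("pics/s11.png",250,150,5)))
s=snapshot("scene")
print("now",bar(s["image"]))
i=cv2.imread("pics/scene0.png")[:,:,::-1]; g=i.max(2)
for z in (196,221,225,229,232,236):
    q=proj(s,W([(60,-35,z),(60,35,z)])); print(z,(q[0,1]+(q[1,1]-q[0,1])*(287-q[0,0])/(q[1,0]-q[0,0])).round(2))
E
```

```text
s6 [  0.32 196.41] s10 [  0.32 196.56] s12 [  0.32 197.6 ] s13 [  0.32 197.62]
s11 [  0.32 196.56]
now [  0.32 197.61]
196 208.76
221 199.77
225 198.29
229 196.8
232 195.68
236 194.17
```

Request:
jog_arm(commands=[[0,0,-0.4,0],[0,0,-0.3,0],[0,0,0,0],[0,0,0,0],[0,0,0,0],[0,0,0,0],[0,0,0,0],[0,0,0,0],[0,0,0,0],[0,0,0,0]])

```text
clock: 32.63
tool_pos: [0.6575, 0.0407, 0.0892]
orientation: [-179.9, 0.0, -83.1]
force: [-2.2, 3.9, 4.8]
opening: 0.0007
```

```bash
python3 - <<'E'
from bar import *
s=snapshot("scene"); print("now",bar(s["image"])); cv2.imwrite("pics/full14.png",s["image"][:,:,::-1])
E
```

```text
now [  0.32 197.61]
```

The bar dropped about 2.8 mm at release and hasn't moved with deeper pressing. Total press is now ~12 mm, beyond the freeing range, so the foot rests on the block at z=60 from a tooth at ~63. I'll hold a moment, then let go.

Request:
jog_arm(commands=[[0,0,0,0],[0,0,0,0],[0,0,0,0],[0,0,0,0],[0,0,1,0],[0,0,1,0],[0,0,2,0],[0,0,2,0],[0,0,2,0],[0,0,3,0]])

```text
clock: 33.52
tool_pos: [0.6568, 0.0394, 0.0992]
orientation: [179.9, -0.0, -83.1]
force: [-0.7, 0.1, -0.2]
opening: 0.0004
```

Request:
jog_arm(commands=[[0,0,5,0],[0,0,10,0],[0,0,20,0],[0,0,30,0],[0,0,30,0],[0,5,30,0],[-15,10,20,0],[-20,15,0,0],[-20,15,0,0],[-10,10,0,0]])

```text
clock: 34.35
tool_pos: [0.5906, 0.0953, 0.2459]
orientation: [-179.9, 0.0, -83.1]
force: [0.2, 0.1, -0.2]
opening: 0.0006
```

Request:
jog_arm(commands=[[-30,0,0,0],[-30,0,0,0],[-20,0,0,0],[0,0,0,0],[0,0,0,0],[0,0,0,0],[0,0,0,0],[0,0,0,0],[0,0,0,0],[0,0,0,0]])

```text
clock: 35.18
tool_pos: [0.5125, 0.0947, 0.2442]
orientation: [180.0, -0.0, -83.1]
force: [0.2, -1.0, -0.2]
opening: 0.0005
```

```bash
python3 - <<'E'
from bar import *
s=snapshot("scene"); t=snapshot("top"); print("now",bar(s["image"]))
crop(s,250,170,110,110,5,"pics/s15.png"); crop(t,250,100,120,130,4,"pics/t15.png"); print(get_obs()["clock"])
E
```

```text
now [  0.32 197.6 ]
35.2833
```

View pics/s15.png

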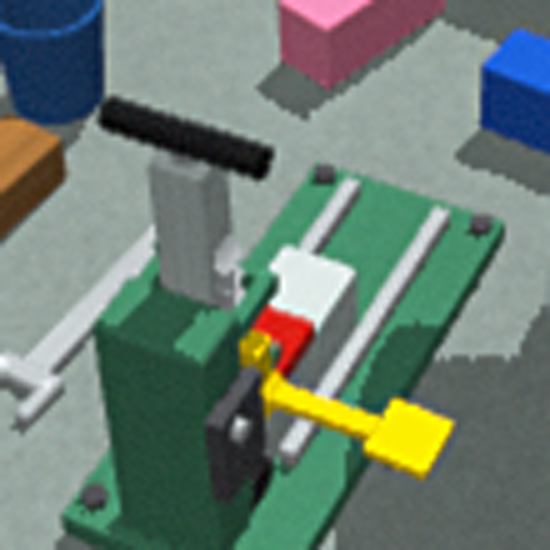

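View pics/t15.png

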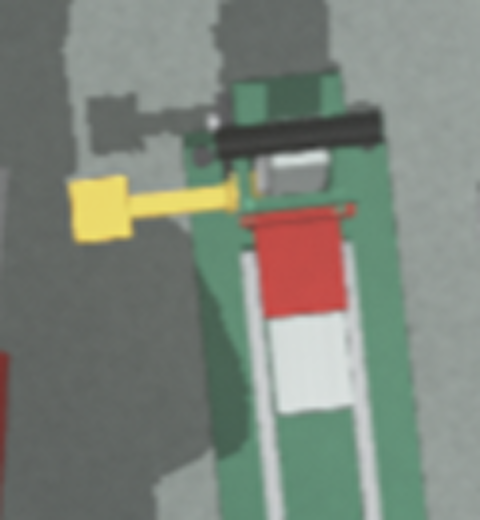

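The bar stays at row 197.6 after letting go. The pad has sprung back (scene crop (410,437)). The block's rear edge, at top crop (315,410), is unmoved, and the foot lies on the block. Handing in.

```bash
python3 -c "
from plant import close_job; print(close_job())"
```

```text
the job is handed in; nothing more can be done
None
```

The foot was raised, the block pushed home under it, and the foot let down on the block. I handed in at about 35 s of the 64 s allowed, and the hand-in gives no verdict.

- **Lift:** I pulled the T-handle up about 42 mm until the pawl caught, then let go. Two views put the foot at 67–72 mm straight after. Later, finer readings put it at about 63–65 mm, only 1–3 mm over the required 62 mm.
- **Block:** I pushed it along the channel until the tool stalled against the end stop at about 12 N. The camera puts the block's rear edge at stand x of about -46 (nominal -48), so its centre is around 4 mm, close to the 5 mm limit. That reading is good to about 2 mm. The block's centre read about 2 mm off in y.
- **Release:** First touch on the pawl pad was at z≈0.101 m. I pressed to about 12 mm, slightly more than needed, and no reading was above about 7 N.
- **Foot coming down:** The handle dropped about 2.8 mm as the pawl freed, and did not move with deeper pressing or after I let go. That fits the foot resting on the block.

**Not confirmed:** I had no direct reading of the foot's contact force on the block, so that rests on the handle height alone. The height readings also disagree with each other by several mm. I saw no contact with any bystander in the pictures, but did not measure their positions again.

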